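# Vent the dry box and hold its lid open

### The job

Vent the white dry storage box: pull the knob on its front fully out to its stop, keep it out for a second, and push it fully home again, with the lid still shut. Then raise the lid by its bar handle to 60 degrees from shut (within 5 degrees) and finish still holding it there at rest, since it falls shut if let go. Leave the bottle, timer and tape roll standing near the box where they are.

Things in the scene. Friction and masses are not known exactly. Their poses are not given: they have to be found in the camera images.
- dry_box: White plastic storage box, 150 mm deep (x) by 280 mm wide (y) by 100 mm high, fastened to the worktop. Origin: centre of its underside, on the worktop; x points from its front (towards the robot) to its back, y to its left, z up. Its front face is at x = -75 mm. The grey lid with a clear window lies on it. It may be turned up to 17 degrees.
- vent_knob (a joint): Travel of the vent knob in m: 0 = fully home, 0.025 = fully out at its stop. It slides level, straight out of the front face (along the box's -x). A detent holds it at both ends: about 5 N in all starts it either way, and past half-way it is drawn to the other end, where it stays.
- vent_knob_grip (a point): Centre of the vent knob's round black head: 26 mm in diameter, 20 mm long, axis along the box's x, on a 10 mm steel stem. Moves with the knob. When home it is 56 mm in front of the box's front face, at box y = -90 mm (right), 72 mm above the worktop. Free at both sides and above: pinch it from above, fingers left and right of it.
- lid (a joint): Lid angle in rad: 0 = shut, 1.047 = 60 degrees open; it has a stop at 1.4. The lid (150 x 280 x 14 mm, 0.5 to 1 kg) is hinged along the box's upper back edge, its front edge rises as it opens, and it falls shut from any angle when let go.
- lid_hinge (a point): Point on the lid's hinge line, mid-width: at the box's back face (box x = +75 mm), 107 mm above the worktop. The hinge line runs along the box's y.
- lid_bar (a point): Middle of the lid's round steel bar handle: 12 mm thick, 90 mm long along the box's y, 39 mm clear gap to the lid's front edge. Moves with the lid, 195 mm from the hinge line. Lid shut: 45 mm in front of the front face, at box y = +70 mm (left), 107 mm above the worktop; at 60 degrees: 276 mm up. Pinch it from above, a finger before and behind; it turns between them as the lid rises.
- stain_bottle: Bystander: brown dropper bottle, 37 mm in diameter, 100 mm high, standing left of the box. Origin: centre of its underside.
- bench_timer: Bystander: small white wedge-shaped timer, 48 x 68 x 32 mm, standing left of the box near its front. Origin: centre of its underside.
- tape_roll: Bystander: roll of blue tape, 82 mm in diameter, 20 mm high, lying flat to the right of the box and nearer the robot. Origin: centre of its underside.

How it is judged:
By the outcome, as a careful person would: the job done as asked, in the order asked, and still so for the second after the job is handed in, while the arm keeps its last pose, push and grip.
It also fails if it takes over 51 s, if anything falls off the work surface, if the arm or the gripper's body presses on something with over 40 N, if the wrist force passes 120 N, or if a joint passes its speed limit or range.

### The arm

A 6-joint arm with a two-finger parallel gripper is mounted at the origin on a cart in front of the work surface, level with it; the furniture and walls round the work are solid. World frame = base frame: x ahead of the robot, y to its left, z up, the work surface at z = 0. Lengths are in m, angles in degrees, forces in N, time in s.
With the tool pointing down it reaches from about 0.35 to 0.725 m from the base axis. Payload 4.3 kg.
Tool frame: the origin (TCP) lies at the very end of the fingers, on their centre line; the grasp point (between the pads) lies 19 mm behind it; y points along the fingers, x is the direction in which the jaws open and shut, and the axes are right-handed (so a half turn about y gives the same grasp; the last joint's range is limited). The gripper opens to 85 mm and grips with 20 to 120 N. Pads are 22 mm wide; open, the fingers measure 114 mm over their backs; the gripper's body (76 mm by 85 mm) begins 54 mm behind the grasp point. The pads swing forward as they close: fully open they stand 13 mm farther back than shut.
Start: joints at [-77.252, 21.618, 4.641, 73.018, 0, 83.68], TCP at [0.188, -0.543, 0.208] pointing down, gripper open.
Joint ranges: [-156.06, 156.06], [-48.1, 94.91], [-58.44, 69.94], [-101.28, 121.22], [-78.64, 73.56], [-180, 180]. Speed limits (degrees/s): [147.25, 147.25, 180, 180, 180, 180].

### API

Orientations are given as [roll, pitch, yaw] about the fixed x, y, z axes, in that order (R = Rz(yaw) Ry(pitch) Rx(roll)).
In Python, from workcell import env gives the robot as it stands. The module is installed in compiled form; this text tells all that it offers.
- The arm moves only by the shell command python3 -m creep 'ROWS' [FORCE]. ROWS is JSON, a list of rows, each a list of 7 numbers: the turn, a rotation vector about the tool's x, y, z in degrees, then the shift along the tool's x, y, z in mm, then the opening, from 0 (shut) to 1 (fully open). A call has 1 to 8 rows; each row is the pose to reach, as a shift and turn from the pose commanded when the call began, along the tool's axes at that moment; what a row does not reach only later rows make up. A row lasts 1/10 s, in which the tool goes at most 50 mm and 8.59 degrees, less where a joint would pass 70% of its speed; a pose out of reach is approached as far as the arm can. A call with a gripper value outside its range is refused whole. The fingers move at their own pace and stop on an object; FORCE is the grip in N (left out, the last holds). Time passes only in rows, so rows that repeat a pose let the fingers close. It gives the time, the measured TCP pose, the force and the opening at its end, in the units of the state.
- env.observe(): the state, without advancing time (a new reading comes with each control period).
- env.grab_frame(name): name is "side" or "top"; returns a dict with "color" (400x640x3 uint8, red, green, blue), "depth" (400x640 float32, m along the optical axis (not along the pixel's ray), 0 where there is no reading), "fovy" (degrees; the focal length in pixels is half the picture's height over the tangent of half this angle, whatever the lens; pixels are square), "cx", "cy" (the principal point, pixels), "R" (3x3) and "t" (3): a world point X has camera coordinates R X + t. Camera axes: x right, y down, z forward; pixel columns grow to the right and rows downward; lengths in m; the calibration is good to about 2 mm. A picture is of the moment at which its call begins.
- env.hand_in(): hands the job in, once; it reports no verdict.
Trained networks look in a picture, given as the dict that the camera call returned (one of the last four; its "shot" number tells which), for a name from the list of things; names that differ only in an ending like _2 or _b are one class to them, and where a whole thing is asked for, a point or a joint stands for the part that bears it (a point fixed in the world has none). Each returns a list of dicts, best first, with "conf" (0 to 1); they miss things now and then, are a little off and sometimes report something else, mostly with a low value. They report only what shows in the picture. A call takes as long as a camera call.
- env.boxes_of(picture, thing): "xyz" ([x, y, z] in m, in world coordinates, good to about 4 mm: the middle of the surface that is visible of it).
The state is a dict: "t": time; "joints": joint angles; "joint_velocities": joint speeds; "effort": joint torques, N m; "position": TCP position; "ee_rot": TCP orientation; "wrist_force": force on the tool from outside, world axes, zero at the start; "ft_torque": the same for the moment, N m; "gripper_width": finger opening in m.
Only numpy, scipy, OpenCV 4.12 (cv2) and the standard library are available. Lean on these libraries where they do the work, as an engineer would, in place of code of your own. Each camera call takes 0.05 s, during which the arm holds its last target.

## Working session

There is one attempt and no reset: what is moved stays moved. The work goes in short steps, Python scripts to look and compute and a shell command to move; the robot and the scene stay as the last step left them, time stands still between calls to the robot, and variables do not carry over. Pictures are saved under pics/ and viewed, and the job is handed in when it is done.

```bash
mkdir -p pics; cat > h.py <<'E'
import numpy as np, cv2
from workcell import env
def save(p,n):
    cv2.imwrite(f'pics/{n}.png',cv2.cvtColor(p['color'],cv2.COLOR_RGB2BGR))
def w(p,u,v,d=None):
    f=200/np.tan(np.radians(p['fovy'])/2)
    d=p['depth'][int(v),int(u)] if d is None else d
    c=np.array([(u-p['cx'])/f*d,(v-p['cy'])/f*d,d])
    return np.array(p['R']).T@(c-np.array(p['t']))
E
python3 - <<'E'
from h import *
print(env.observe())
for n in ['side','top']:
    p=env.grab_frame(n); save(p,n+'0'); np.savez('pics/'+n+'0.npz',**{k:p[k] for k in ['color','depth','fovy','cx','cy','R','t']})
    print(n,p['fovy'],-np.array(p['R']).T@p['t'])
    for k in ['vent_knob_grip','lid_bar','dry_box','stain_bottle','bench_timer','tape_roll']:
        for b in env.boxes_of(p,k)[:2]: print(n,k,np.round(b['xyz'],4),round(b['conf'],2))
E
```

```text
{'t': 0.0, 'joints': array([-7.72517667e+01,  2.16610410e+01,  4.56130069e+00,  7.30178025e+01,
       -7.54741061e-04,  8.36817479e+01]), 'joint_velocities': array([-0.00733796,  0.04451246, -0.0761549 ,  0.01687154, -0.01261446,
       -0.02769195]), 'effort': array([-1.23772361e-04, -4.63603163e+01,  2.69876969e+01,  2.07567704e-02,
       -3.65944970e-05, -2.05782953e-06]), 'position': array([ 0.18768964, -0.54275053,  0.20695842]), 'ee_rot': array([-89.98781444,   0.1169119 , -70.93350136]), 'wrist_force': array([0.68400364, 0.5807887 , 0.50938298]), 'ft_torque': array([0.02219917, 0.02621292, 0.04393951]), 'gripper_width': 0.0854894620787279}
side 46.396700329280755 [ 0.89151578 -0.38197806  1.08012817]
side lid_bar [0.6526 0.0888 0.1159] 0.59
side dry_box [0.6622 0.075  0.1061] 0.61
side stain_bottle [0.767  0.2611 0.0496] 0.88
side bench_timer [0.6506 0.3115 0.0319] 0.57
side tape_roll [ 0.4571 -0.2324  0.0208] 0.84
top 49.380408155547435 [0.52880523 0.09969959 1.14849801]
top lid_bar [0.6529 0.0982 0.1099] 0.77
top dry_box [0.644  0.0969 0.1094] 0.56
top stain_bottle [0.7596 0.2708 0.054 ] 0.62
top bench_timer [0.6351 0.3115 0.0328] 0.61
top tape_roll [ 0.4712 -0.232   0.0222] 0.86
```

View pics/top0.png

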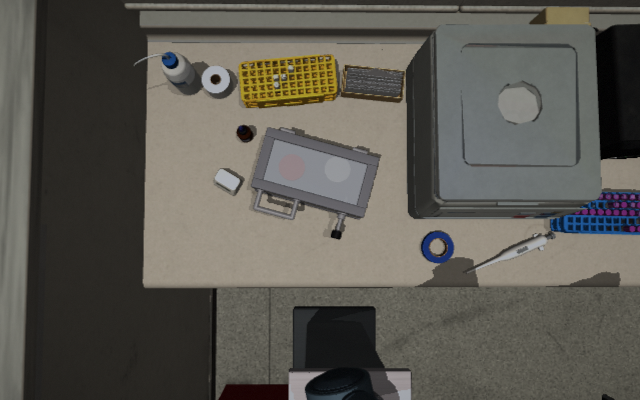

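View pics/side0.png

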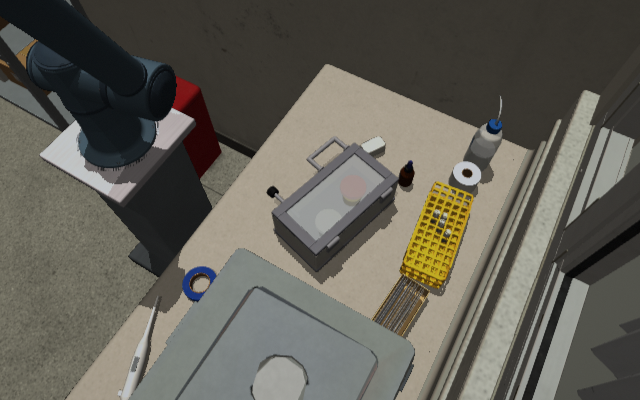

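The top view shows the box turned: lid corners about (270,130), (380,154), (365,215), (252,187), the knob head at (336,234) and the bar at (276,214). A tall grey instrument stands to the right (from column 410).

```bash
python3 - <<'E'
from h import *
from scipy.optimize import minimize
D={n:dict(np.load(f'pics/{n}0.npz')) for n in ['top','side']}
P=D['top']
def cloud(p,u0,u1,v0,v1):
    U,V=np.meshgrid(np.arange(u0,u1),np.arange(v0,v1)); d=p['depth'][v0:v1,u0:u1]
    f=200/np.tan(np.radians(p['fovy'])/2)
    c=np.stack([(U-p['cx'])/f*d,(V-p['cy'])/f*d,d],-1).reshape(-1,3)
    return (c[d.ravel()>0]-p['t'])@p['R']
X=cloud(P,235,400,115,250)
for tag,x in [('top',X),('side',cloud(D['side'],230,410,120,280))]:
    L=x[(x[:,2]>.100)&(x[:,2]<.125)&(x[:,1]<.26)]
    # filter by morphological opening: raster
    g=np.zeros((300,300),np.uint8); ij=((L[:,:2]-[.45,-.1])/.002).astype(int); ok=((ij>=0)&(ij<300)).all(1)
    g[ij[ok,0],ij[ok,1]]=255
    g=cv2.morphologyEx(g,cv2.MORPH_CLOSE,np.ones((5,5)));g=cv2.morphologyEx(g,cv2.MORPH_OPEN,np.ones((21,21)))
    n,l,s,c=cv2.connectedComponentsWithStats(g); k=1+np.argmax(s[1:,4])
    pts=np.argwhere(l==k).astype(np.float32)
    r=cv2.minAreaRect(pts); b=cv2.boxPoints(r)*.002+[.45,-.1]
    print(tag,np.array(r[0])*.002+[.45,-.1],np.array(r[1])*.002,r[2],'\n',b.round(3), 'z',np.median(L[:,2]))
    Kn=x[(x[:,2]>.078)&(x[:,2]<.09)&(x[:,0]<.56)]; print('knob?',len(Kn),Kn.mean(0) if len(Kn) else '')
print(w(P,336,234),w(P,276,214),w(P,337,216), 'instr',w(P,425,210),w(P,415,150),w(P,440,200),w(P,414,210))
S=D['side'];print(w(S,273,191),w(S,322,160))
a=P['color'][170:260,240:400];cv2.imwrite('pics/z1.png',cv2.resize(a[:,:,::-1],None,fx=5,fy=5,interpolation=2))
E
```

```text
top [0.65563506 0.08916138] [0.28079202 0.16628775] 74.5114974975586 
 [[ 0.538 -0.024]
 [ 0.698 -0.068]
 [ 0.773  0.202]
 [ 0.613  0.247]] z 0.1122749917725864
knob? 129 [0.52495845 0.03265093 0.08292979]
side [0.6564774  0.09073038] [0.28208417 0.16421115] 74.57783508300781 
 [[ 0.54  -0.023]
 [ 0.698 -0.067]
 [ 0.773  0.205]
 [ 0.615  0.249]] z 0.11307597663697255
knob? 107 [0.5158247  0.0334483  0.08273328]
[0.50612756 0.03954635 0.08755187] [0.55420332 0.18344116 0.11466322] [0.55023708 0.03605704 0.07207201] instr [ 0.56250133 -0.1630075   0.14725045] [ 0.70999318 -0.15249142  0.10204578] [ 0.58141227 -0.17598926  0.22179276] [ 0.56461936 -0.15236809  0.08454801]
[0.51176411 0.03714228 0.08634336] [0.54338885 0.2210351  0.00376664]
```

View pics/z1.png

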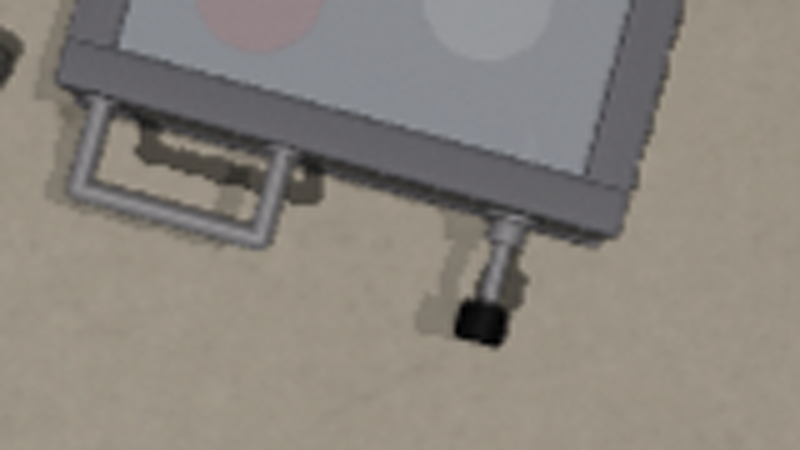

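```bash
python3 - <<'E'
from h import *
yaw=np.radians(-15.5)
for n,(u0,u1,v0,v1),f in [('top',(325,348,222,246),0),('side',(262,284,182,204),0)]:
    p=dict(np.load(f'pics/{n}0.npz')); c=p['color'].astype(int).max(2)
    m=np.zeros(c.shape,bool); m[v0:v1,u0:u1]=c[v0:v1,u0:u1]<60
    vv,uu=np.nonzero(m); 
    # intersect centroid ray with z=.078
    def ray(u,v,z):
        a=w(p,u,v,1.);o=-p['R'].T@p['t'];d=a-o;return o+d*(z-o[2])/d[2]
    print(n,len(uu),uu.mean(),vv.mean(),ray(uu.mean(),vv.mean(),.077))
    if n=='top':
        # bar line: points along bar, z=.107
        pts=np.array([ray(*q,.107) for q in [(240+80/5,170+190/5),(240+262/5,170+240/5)]]);print('bar ends',pts.round(4))
        d=pts[1]-pts[0];print(np.degrees(np.arctan2(d[0],-d[1])),np.linalg.norm(d))
        e=np.array([ray(*q,.114) for q in [(240+60/5,170+85/5),(240+618/5,170+236/5)]]);print('front edge',e.round(4),np.linalg.norm(e[1]-e[0]))
        d=e[1]-e[0];print(np.degrees(np.arctan2(d[0],-d[1])))
    else:
        pass
E
```

```text
top 78 335.85897435897436 233.92307692307693 [0.50609101 0.03929446 0.077     ]
bar ends [[0.5688 0.2319 0.107 ]
 [0.5448 0.1449 0.107 ]]
-15.382671999251702 0.09026991609574676
front edge [[ 0.6185  0.2408  0.114 ]
 [ 0.5465 -0.0248  0.114 ]] 0.27524951780345275
-15.165151713653861
side 85 271.9529411764706 191.49411764705883 [0.50672386 0.0386222  0.077     ]
```

```bash
cat > go.py <<'E'
import sys
from h import *
from scipy.spatial.transform import Rotation as Ro
# usage: go.py x y z yaw  -> shift/turn in tool axes from measured pose
s=env.observe(); R=Ro.from_euler('xyz',s['ee_rot'],degrees=True)
x,y,z,yaw=map(float,sys.argv[1:5])
T=Ro.from_euler('xyz',[-90,0,yaw],degrees=True)
print('t',round(s['t'],2),'pos',s['position'].round(4),'rot',s['ee_rot'].round(2),'j',s['joints'].round(1),'F',s['wrist_force'].round(1),'w',s['gripper_width'].round(4))
print('turn',(R.inv()*T).as_rotvec(degrees=True).round(2),'shift',(R.inv().apply(np.array([x,y,z])-s['position'])*1000).round(1))
E
python3 -m creep '[[0,-8,0,-20,0,22,1],[0,-16,0,-50,0,55,1],[0,-24,0,-80,0,88,1],[0,-32,0,-110,0,121,1],[0,-40,0,-140,0,154,1],[0,-48,0,-170,0,187,1],[0,-56,0,-200,0,220,1],[0,-64,0,-223,0,245,1]]' 40; python3 go.py 0.505 0.0385 0.2 74.7
```

```text
t: 1.5
position: [0.3473, -0.2505, 0.2082]
ee_rot: [-90.0, -0.0, -6.5]
wrist_force: [0.1, -1.0, 0.3]
gripper_width: 0.0855Traceback (most recent call last):
  File "go.py", line 8, in <module>
    print('t',round(s['t'],2),'pos',s['position'].round(4),'rot',s['ee_rot'].round(2),'j',s['joints'].round(1),'F',s['wrist_force'].round(1),'w',s['gripper_width'].round(4))
                                                                                                                                                 ^^^^^^^^^^^^^^^^^^^^^^^^
AttributeError: 'float' object has no attribute 'round'
```

```bash
sed -i "s/s\['gripper_width'\].round(4)/round(s['gripper_width'],4)/" go.py; python3 go.py 0.505 0.0385 0.2 74.7
```

```text
t 1.5 pos [ 0.3473 -0.2505  0.2082] rot [-9.00e+01 -4.00e-02 -6.54e+00] j [-44.3   4.6 -17.3  68.1   0.   52.2] F [ 0.1 -1.   0.3] w 0.0855
turn [ 3.000e-02 -8.124e+01  3.000e-02] shift [123.8   8.2 305.1]
```

```bash
python3 -m creep '[[0,-8,0,15,0,36,1],[0,-16,0,30,0,74,0.9],[0,-24,0,46,0,112,0.8],[0,-32,0,62,0,150,0.7],[0,-40,0,78,0,190,0.7],[0,-48,0,94,0,230,0.7],[0,-56,0,110,0,270,0.7],[0,-64,0,124,0,305,0.7]]' 40;  python3 go.py 0.505 0.0385 0.12 74.7
```

```text
t: 2.3
position: [0.5073, 0.0372, 0.2081]
ee_rot: [-90.0, -0.0, 57.5]
wrist_force: [1.5, 0.1, -0.0]
gripper_width: 0.0596
t 2.3 pos [0.5073 0.0372 0.2081] rot [-9.004e+01 -2.000e-02  5.745e+01] j [-3.  13.8 -6.2 70.  -0.  29.6] F [ 1.5  0.1 -0. ] w 0.0596
turn [  0.04 -17.25   0.02] shift [-0.2 88.1  2.7]
```

```bash
python3 -m creep '[[0,-6,0,0,15,1,0.7],[0,-12,0,0,35,2,0.7],[0,-17.3,0,0,55,2.7,0.7],[0,-17.3,0,0,75,2.7,0.7],[0,-17.3,0,0,88,2.7,0.7],[0,-17.3,0,0,88,2.7,0.7]]' 40;  python3 go.py 0.505 0.0385 0.053 74.7
python3 - <<'E'
from h import *
for n,(a,b,c,d) in [('top',(250,400,170,270)),('side',(220,370,140,240))]:
    p=env.grab_frame(n); np.savez('pics/'+n+'1.npz',**{k:p[k] for k in ['color','depth','fovy','cx','cy','R','t']})
    cv2.imwrite(f'pics/{n}1.png',cv2.resize(p['color'][c:d,a:b,::-1],None,fx=5,fy=5,interpolation=2))
E
```

```text
t: 2.9
position: [0.5024, 0.0367, 0.1181]
ee_rot: [-89.8, 0.1, 74.4]
wrist_force: [0.5, 0.4, -0.2]
gripper_width: 0.0599
t 2.9 pos [0.5024 0.0367 0.1181] rot [-8.978e+01  5.000e-02  7.437e+01] j [ -3.   16.3 -16.6  57.3  -0.   12.6] F [ 0.5  0.4 -0.2] w 0.0599
turn [-0.22 -0.33 -0.05] shift [ 2.5 65.  -2.2]
```

View pics/side1.png

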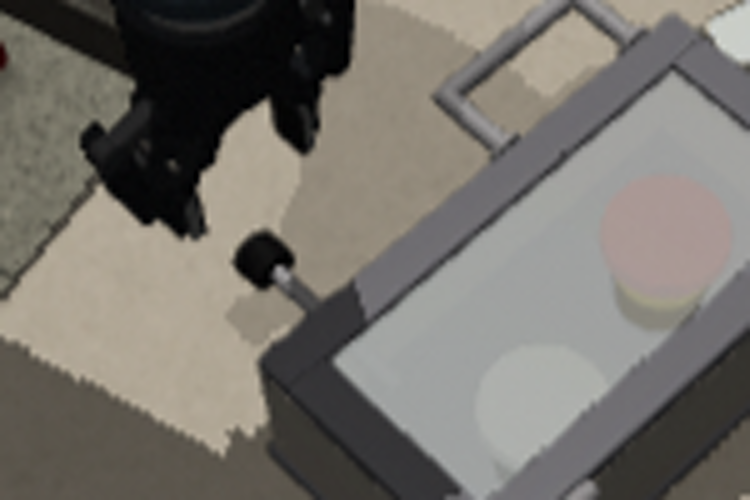

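View pics/top1.png

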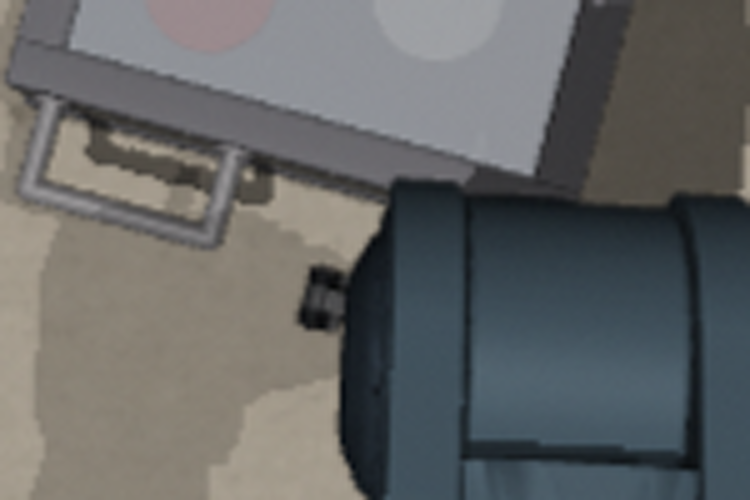

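```bash
python3 - <<'E'
from h import *
p=dict(np.load('pics/side1.npz'))
def pr(X):
    c=p['R']@np.array(X)+p['t'];f=200/np.tan(np.radians(p['fovy'])/2);q=[p['cx']+f*c[0]/c[2],p['cy']+f*c[1]/c[2]];return (np.array(q)-[220,140])*5
u=np.array([np.cos(np.radians(74.4)),np.sin(np.radians(74.4)),0])
o=np.array([.5024,.0367,.122])
print('tcp',pr(o),'tips',pr(o+u*.03),pr(o-u*.03),'knob',pr([.505,.0385,.072]))
E
```

```text
tcp [241.14404442 210.57307563] tips [288.33720251 172.8054034 ] [193.08265127 249.03557774] knob [257.64090417 261.03988489]
```

```bash
python3 go.py 0.5065 0.039 0.053 74.7
```

```text
t 3.0 pos [0.5042 0.0366 0.1202] rot [-8.999e+01  1.000e-02  7.437e+01] j [ -3.   16.2 -16.4  57.4  -0.   12.6] F [ 0.3  0.  -0.1] w 0.0597
turn [-0.01 -0.33 -0.01] shift [ 3.  67.1 -1.6]
```

```bash
python3 -m creep '[[0,0,0,3,0,-1.6,0.7],[0,0,0,3,15,-1.6,0.7],[0,0,0,3,30,-1.6,0.7],[0,0,0,3,45,-1.6,0.7],[0,0,0,3,58,-1.6,0.7],[0,0,0,3,67,-1.6,0.7],[0,0,0,3,67,-1.6,0.7],[0,0,0,3,67,-1.6,0.7]]' 40;  python3 go.py 0.5065 0.039 0.053 74.7
python3 - <<'E'
from h import *
n,(a,b,c,d)='side',(220,370,140,240)
p=env.grab_frame(n)
cv2.imwrite(f'pics/{n}2.png',cv2.resize(p['color'][c:d,a:b,::-1],None,fx=5,fy=5,interpolation=2))
E
```

```text
t: 3.8
position: [0.5071, 0.0391, 0.0535]
ee_rot: [-90.0, -0.0, 74.4]
wrist_force: [0.7, -0.6, 0.5]
gripper_width: 0.0597
t 3.8 pos [0.5071 0.0391 0.0535] rot [-9.005e+01 -1.000e-02  7.437e+01] j [ -2.7  20.  -21.9  48.1  -0.   12.9] F [ 0.7 -0.6  0.5] w 0.0597
turn [ 0.05 -0.33  0.01] shift [-0.2  0.5  0.6]
```

View pics/side2.png

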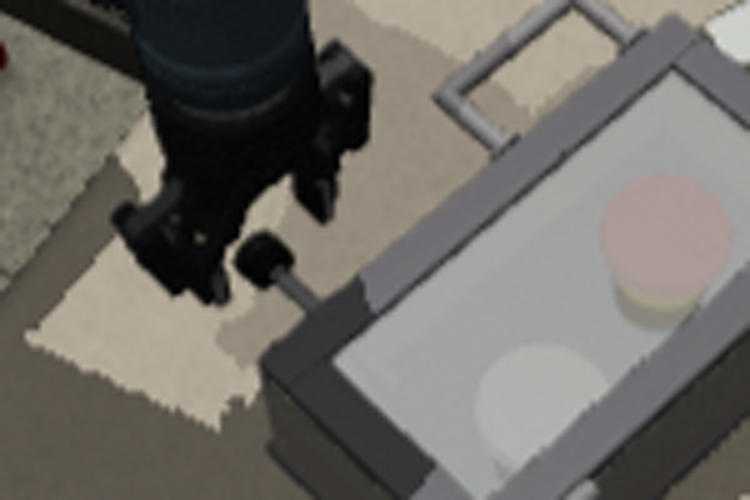

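```bash
python3 -m creep '[[0,0,0,0,0,0,0.5],[0,0,0,0,0,0,0.4],[0,0,0,0,0,0,0.35],[0,0,0,0,0,0,0.3],[0,0,0,0,0,0,0.25],[0,0,0,0,0,0,0.2],[0,0,0,0,0,0,0.2],[0,0,0,0,0,0,0.2]]' 20;  python3 go.py 0.5065 0.039 0.053 74.7
python3 - <<'E'
from h import *
n,(a,b,c,d)='side',(220,370,140,240)
p=env.grab_frame(n)
cv2.imwrite(f'pics/{n}3.png',cv2.resize(p['color'][c:d,a:b,::-1],None,fx=5,fy=5,interpolation=2))
E
```

```text
t: 4.65
position: [0.5066, 0.0387, 0.0531]
ee_rot: [-90.0, 0.0, 74.4]
wrist_force: [-1.7, -1.8, 5.6]
gripper_width: 0.0221
t 4.65 pos [0.5066 0.0387 0.0531] rot [-9.002e+01  4.000e-02  7.436e+01] j [ -2.8  20.  -22.   48.   -0.   12.9] F [-1.7 -1.8  5.6] w 0.0221
turn [ 0.02 -0.34 -0.04] shift [0.3 0.1 0.2]
```

View pics/side3.png

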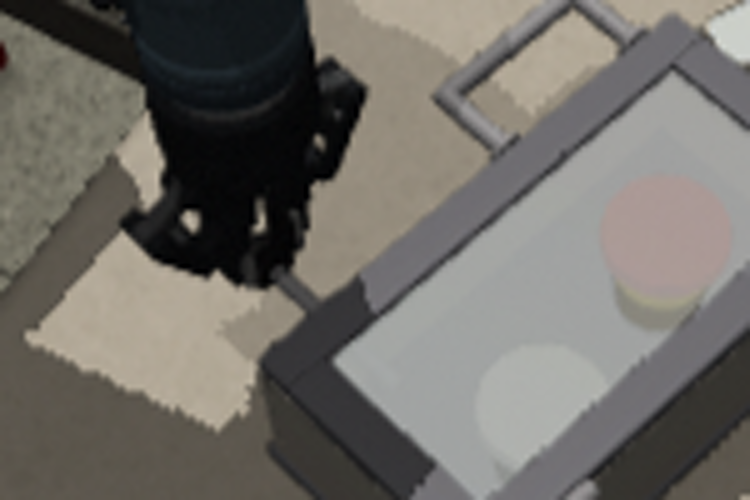

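```bash
python3 -m creep '[[0,0,0,0,0,0,0.5],[0,0,0,0,0,0,0.5],[0,0,0,0,4,0,0.5],[0,0,0,0,8,0,0.4],[0,0,0,0,8,0,0.3],[0,0,0,0,8,0,0.2],[0,0,0,0,8,0,0.2],[0,0,0,0,8,0,0.2]]' 20;  python3 go.py 0.5065 0.039 0.053 74.7
python3 -m creep '[[0,0,0,0,0,0,0.2],[0,0,0,0,0,0,0.2],[0,0,0,0,0,0,0.2]]' 20;  python3 go.py 0.5065 0.039 0.053 74.7
```

```text
t: 5.5
position: [0.5057, 0.0389, 0.0441]
ee_rot: [-89.9, 0.0, 74.4]
wrist_force: [0.7, -1.6, -7.2]
gripper_width: 0.0245
t 5.5 pos [0.5057 0.0389 0.0441] rot [-8.991e+01  5.000e-02  7.436e+01] j [ -2.8  20.5 -22.7  46.9  -0.   12.9] F [ 0.7 -1.6 -7.2] w 0.0245
turn [-0.09 -0.34 -0.05] shift [ 0.3 -8.9 -0.7]
t: 5.8
position: [0.5057, 0.0389, 0.0442]
ee_rot: [-89.9, 0.0, 74.4]
wrist_force: [0.7, -2.4, -10.7]
gripper_width: 0.0249
t 5.8 pos [0.5057 0.0389 0.0442] rot [-8.992e+01  5.000e-02  7.436e+01] j [ -2.8  20.5 -22.7  46.9  -0.   12.9] F [  0.7  -2.4 -10.7] w 0.0249
turn [-0.08 -0.34 -0.05] shift [ 0.3 -8.8 -0.7]
```

```bash
python3 -m creep '[[0,0,0,0,-1.5,0,0.2],[0,0,0,0,-3,0,0.2],[0,0,0,0,-3,0,0.2]]' 20;  python3 go.py 0.5065 0.039 0.053 74.7
python3 -m creep '[[0,0,0,0,0,0,0.2],[0,0,0,0,0,0,0.2],[0,0,0,0,0,0,0.2]]' 50;  python3 go.py 0.5065 0.039 0.053 74.7
```

```text
t: 6.1
position: [0.5042, 0.0393, 0.0449]
ee_rot: [-89.7, 0.0, 74.4]
wrist_force: [4.3, -1.1, -29.4]
gripper_width: 0.0244
t 6.1 pos [0.5042 0.0393 0.0449] rot [-8.971e+01  5.000e-02  7.437e+01] j [ -2.7  20.5 -22.6  47.2   0.   12.9] F [  4.3  -1.1 -29.4] w 0.0244
turn [-0.29 -0.33 -0.05] shift [ 0.3 -8.1 -2.3]
t: 6.4
position: [0.5042, 0.0393, 0.045]
ee_rot: [-89.7, 0.1, 74.4]
wrist_force: [3.6, -1.4, -27.7]
gripper_width: 0.0234
t 6.4 pos [0.5042 0.0393 0.045 ] rot [-8.971e+01  5.000e-02  7.437e+01] j [ -2.7  20.5 -22.6  47.2   0.   12.9] F [  3.6  -1.4 -27.7] w 0.0234
turn [-0.29 -0.33 -0.05] shift [ 0.4 -8.  -2.2]
```

```bash
python3 -m creep '[[0,0,0,0,0,0,0.5],[0,0,0,0,0,0,0.5],[0,0,0,0,0,0,0.5],[0,0,0,0,0,0,0.2],[0,0,0,0,0,0,0.2],[0,0,0,0,0,0,0.2],[0,0,0,0,0,0,0.2],[0,0,0,0,0,0,0.2]]' 20;  python3 go.py 0.5065 0.039 0.053 74.7
python3 -m creep '[[0,0,0,0,0,0,0.2],[0,0,0,0,0,0,0.2],[0,0,0,0,0,0,0.2]]' 40;  python3 go.py 0.5065 0.039 0.053 74.7
```

```text
t: 7.2
position: [0.5078, 0.0383, 0.0494]
ee_rot: [-90.2, 0.0, 74.4]
wrist_force: [-1.1, -2.4, 5.3]
gripper_width: 0.0241
t 7.2 pos [0.5078 0.0383 0.0494] rot [-9.018e+01  5.000e-02  7.436e+01] j [ -2.8  20.2 -22.3  47.4  -0.1  12.9] F [-1.1 -2.4  5.3] w 0.0241
turn [ 0.18 -0.34 -0.05] shift [ 0.3 -3.6  1.4]
t: 7.5
position: [0.5078, 0.0383, 0.0495]
ee_rot: [-90.2, 0.0, 74.4]
wrist_force: [-0.5, -2.2, 6.9]
gripper_width: 0.0228
t 7.5 pos [0.5078 0.0383 0.0495] rot [-9.018e+01  5.000e-02  7.436e+01] j [ -2.8  20.2 -22.3  47.4  -0.1  12.9] F [-0.5 -2.2  6.9] w 0.0228
turn [ 0.18 -0.34 -0.05] shift [ 0.3 -3.5  1.4]
```

```bash
python3 -m creep '[[0,0,0,0,0,3,0.2],[0,0,0,0,0,7,0.2],[0,0,0,0,0,11,0.2],[0,0,0,0,0,15,0.2],[0,0,0,0,0,19,0.2],[0,0,0,0,0,23,0.2],[0,0,0,0,0,26,0.2],[0,0,0,0,0,26,0.2]]' 40;  python3 go.py 0.5065 0.039 0.053 74.7
```

```text
t: 8.3
position: [0.4837, 0.045, 0.0495]
ee_rot: [-90.3, 0.1, 74.3]
wrist_force: [1.3, -4.2, 5.3]
gripper_width: 0.0229
t 8.3 pos [0.4837 0.045  0.0495] rot [-9.031e+01  7.000e-02  7.435e+01] j [ -2.1  17.7 -25.9  46.1  -0.1  13.6] F [ 1.3 -4.2  5.3] w 0.0229
turn [ 0.31 -0.35 -0.07] shift [  0.4  -3.4 -23.6]
```

```bash
python3 - <<'E'
from h import *
n,(a,b,c,d)='side',(220,370,140,240)
p=env.grab_frame(n);np.savez('pics/side4.npz',**{k:p[k] for k in ['color','depth','fovy','cx','cy','R','t']})
cv2.imwrite(f'pics/{n}4.png',cv2.resize(p['color'][c:d,a:b,::-1],None,fx=5,fy=5,interpolation=2))
E
```

```text
(no output)
```

View pics/side4.png

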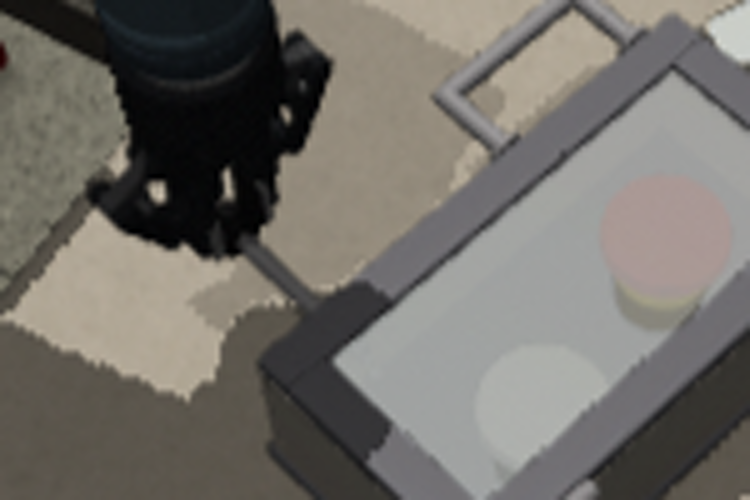

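```bash
python3 -m creep '[[0,0,0,0,0,1.5,0.2],[0,0,0,0,0,3,0.2],[0,0,0,0,0,3,0.2],[0,0,0,0,0,3,0.2]]' 40;  python3 go.py 0.5065 0.039 0.053 74.7
```

```text
t: 8.75
position: [0.4837, 0.045, 0.0497]
ee_rot: [-90.6, 0.1, 74.3]
wrist_force: [7.4, -6.0, 0.1]
gripper_width: 0.0226
t 8.75 pos [0.4837 0.045  0.0497] rot [-9.057e+01  8.000e-02  7.432e+01] j [ -2.   17.5 -26.2  45.7  -0.2  13.7] F [ 7.4 -6.   0.1] w 0.0226
turn [ 0.57 -0.38 -0.08] shift [  0.3  -3.1 -23.6]
```

Position unchanged at +25 mm and force has risen, so the knob is at its stop. Hold over a second there.

```bash
for i in 1 2; do python3 -m creep '[[0,0,0,0,0,0,0.2],[0,0,0,0,0,0,0.2],[0,0,0,0,0,0,0.2],[0,0,0,0,0,0,0.2],[0,0,0,0,0,0,0.2],[0,0,0,0,0,0,0.2],[0,0,0,0,0,0,0.2]]' ; done
python3 -m creep '[[0,0,0,0,0,-5,0.2],[0,0,0,0,0,-9,0.2],[0,0,0,0,0,-13,0.2],[0,0,0,0,0,-17,0.2],[0,0,0,0,0,-21,0.2],[0,0,0,0,0,-25,0.2],[0,0,0,0,0,-29,0.2],[0,0,0,0,0,-30,0.2]]' 40;  python3 go.py 0.5078 0.0383 0.0495 74.4
```

```text
t: 9.45
position: [0.4837, 0.045, 0.0497]
ee_rot: [-90.6, 0.1, 74.3]
wrist_force: [8.0, -5.4, -1.0]
gripper_width: 0.023
t: 10.15
position: [0.4837, 0.045, 0.0497]
ee_rot: [-90.6, 0.1, 74.3]
wrist_force: [8.1, -5.8, 0.0]
gripper_width: 0.0229
t: 10.95
position: [0.5078, 0.0384, 0.0494]
ee_rot: [-90.1, 0.0, 74.4]
wrist_force: [-3.7, -2.6, 11.6]
gripper_width: 0.0226
t 10.95 pos [0.5078 0.0384 0.0494] rot [-9.006e+01  3.000e-02  7.436e+01] j [ -2.8  20.3 -22.1  47.5  -0.   12.9] F [-3.7 -2.6 11.6] w 0.0226
turn [ 0.06 -0.04 -0.03] shift [-0.1 -0.1 -0. ]
```

```bash
python3 -m creep '[[0,0,0,0,0,-1.5,0.2],[0,0,0,0,0,-3,0.2],[0,0,0,0,0,-3,0.2],[0,0,0,0,0,-3,0.2]]' 40;python3 -m creep '[[0,0,0,0,0,3,0.25],[0,0,0,0,0,3,0.5],[0,0,0,0,0,3,0.6],[0,0,0,0,0,3,0.6],[0,0,0,0,0,3,0.6],[0,0,0,0,0,3,0.6]]' 
python3 - <<'E'
from h import *
n,(a,b,c,d)='side',(220,370,140,240)
p=env.grab_frame(n);np.savez('pics/side5.npz',**{k:p[k] for k in ['color','depth','fovy','cx','cy','R','t']})
cv2.imwrite(f'pics/{n}5.png',cv2.resize(p['color'][c:d,a:b,::-1],None,fx=5,fy=5,interpolation=2))
E
python3 go.py 0.5078 0.0383 0.18 74.4
```

```text
t: 11.35
position: [0.5078, 0.0384, 0.0492]
ee_rot: [-89.8, 0.0, 74.4]
wrist_force: [-8.7, -0.3, 18.2]
gripper_width: 0.0227
t: 11.95
position: [0.5072, 0.0389, 0.0475]
ee_rot: [-90.0, 0.0, 74.4]
wrist_force: [0.1, -0.5, -0.4]
gripper_width: 0.0509
t 12.0 pos [0.5073 0.0389 0.0476] rot [-89.96   0.    74.37] j [ -2.8  20.4 -22.3  47.4   0.   12.9] F [ 0.2 -0.4 -0.4] w 0.0512
turn [-0.04 -0.03 -0.  ] shift [  -0.4 -132.4   -0.6]
```

View pics/side5.png

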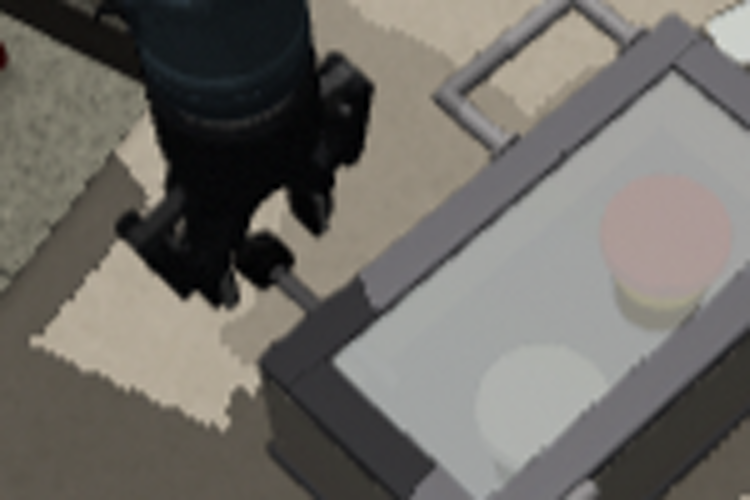

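The side view shows the knob head back at crop (265,258), where it was before the pull, with open fingers clear on both sides. Now rise and move to the bar.

```bash
python3 -m creep '[[0,0,0,0,-15,0,0.6],[0,0,0,0,-40,0,0.6],[0,0,0,0,-70,0,0.5],[0,-8,0,10,-105,0,0.45],[0,-16,0,30,-132,0,0.45],[0,-24,0,50,-132,0,0.45],[0,-32,0,70,-132,0,0.45],[0,-40,0,90,-132,0,0.45]]' 40; python3 go.py 0.5575 0.189 0.18 164.7
```

```text
t: 12.8
position: [0.5321, 0.1262, 0.1801]
ee_rot: [-90.0, 0.0, 114.7]
wrist_force: [-0.2, 0.2, -0.9]
gripper_width: 0.0382
t 12.8 pos [0.5321 0.1262 0.1801] rot [-9.0030e+01  1.0000e-02  1.1469e+02] j [  6.7  18.8  -3.5  67.6   0.  -18. ] F [-0.2  0.2 -0.9] w 0.0382
turn [ 2.000e-02 -5.001e+01 -2.000e-02] shift [ 46.4   0.2 -49.3]
```

```bash
python3 -m creep '[[0,-8,0,8,0,-9,0.45],[0,-16,0,16,0,-18,0.45],[0,-24,0,24,0,-27,0.45],[0,-32,0,32,5,-36,0.45],[0,-40,0,40,15,-44,0.45],[0,-48,0,46.4,30,-49.3,0.45],[0,-50,0,46.4,40,-49.3,0.45],[0,-50,0,46.4,40,-49.3,0.45]]' 40
python3 - <<'E'
from h import *
for n,(a,b,c,d) in [('top',(230,380,150,250)),('side',(260,410,100,200))]:
    p=env.grab_frame(n); np.savez('pics/'+n+'6.npz',**{k:p[k] for k in ['color','depth','fovy','cx','cy','R','t']})
    cv2.imwrite(f'pics/{n}6.png',cv2.resize(p['color'][c:d,a:b,::-1],None,fx=5,fy=5,interpolation=2))
    f=200/np.tan(np.radians(p['fovy'])/2)
    for X in [(.5575,.189,.107),(.5575-.012,.189-.0434,.107),(.5575+.012,.189+.0434,.107),(.5575,.189,.14),(.5575+.0186,.189-.005,.14),(.5575-.0186,.189+.005,.14)]:
        q=p['R']@np.array(X)+p['t']; print(n,X,((p['cx']+f*q[0]/q[2]-a)*5).round(),((p['cy']+f*q[1]/q[2]-c)*5).round())
E
python3 go.py 0.5575 0.189 0.085 164.7
```

```text
t: 13.6
position: [0.5561, 0.188, 0.1379]
ee_rot: [-89.9, -0.2, 164.4]
wrist_force: [-0.6, 0.3, 0.2]
gripper_width: 0.0382
top (0.5575, 0.189, 0.107) 220.0 314.0
top (0.5455, 0.1456, 0.107) 310.0 339.0
top (0.5695, 0.2324, 0.107) 129.0 288.0
top (0.5575, 0.189, 0.14) 214.0 312.0
top (0.5761, 0.184, 0.14) 225.0 271.0
top (0.5389, 0.194, 0.14) 203.0 352.0
side (0.5575, 0.189, 0.107) 303.0 246.0
side (0.5455, 0.1456, 0.107) 238.0 299.0
side (0.5695, 0.2324, 0.107) 366.0 195.0
side (0.5575, 0.189, 0.14) 302.0 208.0
side (0.5761, 0.184, 0.14) 330.0 231.0
side (0.5389, 0.194, 0.14) 275.0 186.0
t 13.7 pos [0.5573 0.1879 0.1398] rot [-8.9980e+01 -4.0000e-02  1.6431e+02] j [ 12.5  24.7  -0.9  64.4  -0.  -61.9] F [-0.4  0.4  0. ] w 0.0384
turn [-0.02 -0.39  0.04] shift [ 0.  54.8 -1.1]
```

View pics/side6.png

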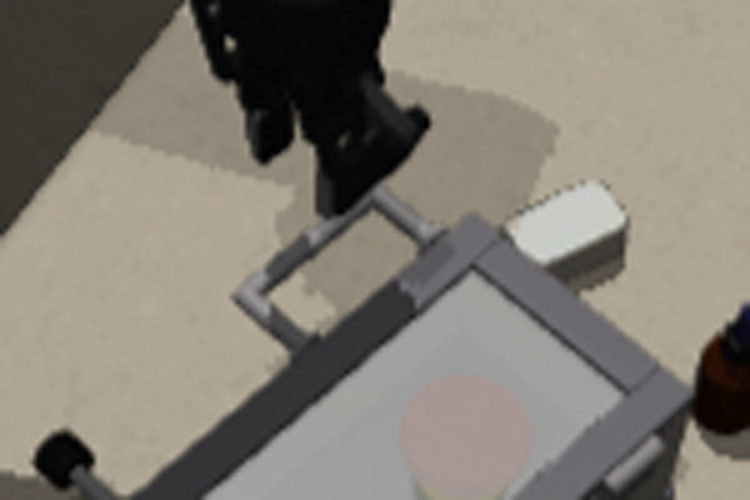

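View pics/top6.png

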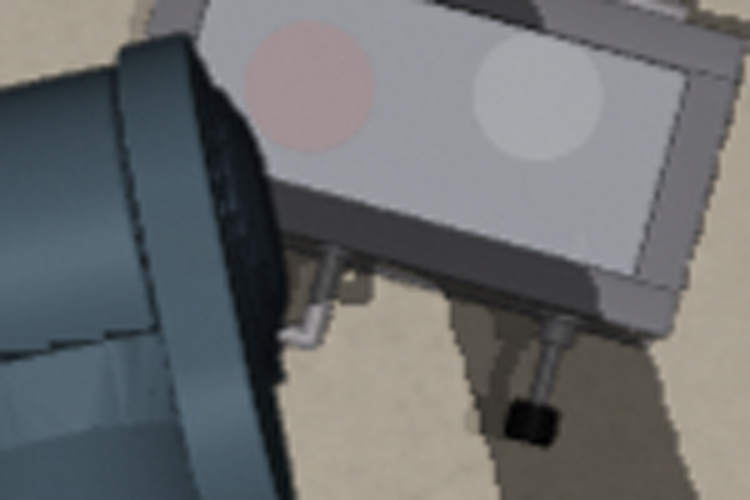

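```bash
python3 -m creep '[[0,0,0,0,8,-1,0.45],[0,0,0,0,17,-1,0.45],[0,0,0,0,26,-1,0.45],[0,0,0,0,34,-1,0.45],[0,0,0,0,34,-1,0.45]]'
python3 -m creep '[[0,0,0,0,6,0,0.45],[0,0,0,0,12,0,0.45],[0,0,0,0,18,0,0.45],[0,0,0,0,21,0,0.45],[0,0,0,0,21,0,0.45]]'
python3 - <<'E'
from h import *
n,(a,b,c,d)='side',(260,410,100,200)
p=env.grab_frame(n)
cv2.imwrite(f'pics/{n}7.png',cv2.resize(p['color'][c:d,a:b,::-1],None,fx=5,fy=5,interpolation=2))
E
python3 go.py 0.5575 0.189 0.085 164.7
```

```text
t: 14.2
position: [0.5565, 0.1886, 0.1041]
ee_rot: [-89.9, -0.2, 164.4]
wrist_force: [-0.2, -0.1, -0.1]
gripper_width: 0.0385
t: 14.7
position: [0.5573, 0.1889, 0.0842]
ee_rot: [-90.0, -0.1, 164.4]
wrist_force: [0.3, -0.5, -0.2]
gripper_width: 0.0384
t 14.75 pos [0.5576 0.189  0.0846] rot [-8.9980e+01 -2.0000e-02  1.6436e+02] j [ 12.6  26.7  -6.2  57.1  -0.  -61.8] F [0.6 0.3 0.2] w 0.0385
turn [-0.02 -0.34  0.02] shift [ 0.1 -0.4  0. ]
```

View pics/side7.png

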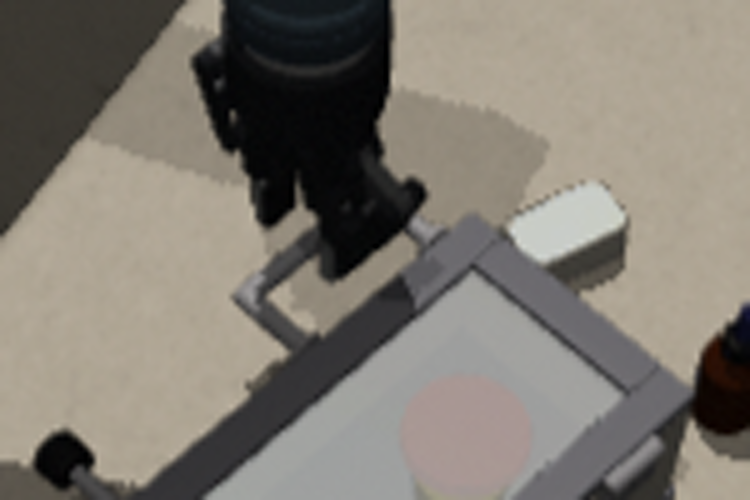

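Fingers straddle the bar (rear finger in the gap at crop (330,270), front one before it). Close.

```bash
python3 -m creep '[[0,0,0,0,0,0,0.3],[0,0,0,0,0,0,0.2],[0,0,0,0,0,0,0.1],[0,0,0,0,0,0,0.05],[0,0,0,0,0,0,0.05],[0,0,0,0,0,0,0.05],[0,0,0,0,0,0,0.05],[0,0,0,0,0,0,0.05]]' 40;  python3 go.py 0.5575 0.189 0.085 164.7
```

```text
t: 15.55
position: [0.5579, 0.1891, 0.0853]
ee_rot: [-90.0, 0.0, 164.4]
wrist_force: [-2.7, -0.1, 5.4]
gripper_width: 0.0085
t 15.55 pos [0.5579 0.1891 0.0853] rot [-9.0020e+01  2.0000e-02  1.6437e+02] j [ 12.6  26.7  -6.1  57.1   0.  -61.8] F [-2.7 -0.1  5.4] w 0.0085
turn [ 0.02 -0.33 -0.02] shift [0.4 0.3 0.2]
```

```bash
python3 -m creep '[[0,0,0,0,0,0,0.25],[0,0,0,0,0,0,0.25],[0,0,0,0,2,0,0.25],[0,0,0,0,2,0,0.05],[0,0,0,0,2,0,0.05],[0,0,0,0,2,0,0.05],[0,0,0,0,2,0,0.05],[0,0,0,0,2,0,0.05]]' 40;  python3 go.py 0.5575 0.189 0.085 164.7
python3 -m creep '[[0,0,0,0,-3.4,0,0.05],[0,0,0,-0.1,-6.8,0,0.05],[0,0,0,-0.5,-13.6,0,0.05],[0,0,0,-1.9,-27.1,0,0.05],[0,0,0,-1.9,-27.1,0,0.05]]' 40; python3 go.py 0.5575 0.189 0.085 164.7
```

```text
t: 16.35
position: [0.5578, 0.1888, 0.0826]
ee_rot: [-90.0, -0.0, 164.4]
wrist_force: [1.9, -0.6, -2.9]
gripper_width: 0.0093
t 16.35 pos [0.5578 0.1888 0.0826] rot [-8.9970e+01 -1.0000e-02  1.6436e+02] j [ 12.5  26.8  -6.4  56.8  -0.  -61.8] F [ 1.9 -0.6 -2.9] w 0.0093
turn [-0.03 -0.34  0.01] shift [ 0.3 -2.4 -0.1]
t: 16.85
position: [0.5598, 0.1883, 0.1117]
ee_rot: [-90.0, 0.1, 164.4]
wrist_force: [0.1, -1.6, -3.1]
gripper_width: 0.01
t 16.85 pos [0.5598 0.1883 0.1117] rot [-9.0000e+01  5.0000e-02  1.6436e+02] j [ 12.5  25.8  -3.5  60.7  -0.  -61.9] F [ 0.1 -1.6 -3.1] w 0.01
turn [-0.   -0.34 -0.05] shift [ 2.4 26.7 -0.1]
```

```bash
python3 -m creep '[[0,0,0,-1.1,-6.7,0,0.05],[0,0,0,-2.4,-13.4,0,0.05],[0,0,0,-5.7,-26.6,0,0.05],[0,0,0,-9.9,-39.6,0,0.05],[0,0,0,-15,-52.2,0,0.05],[0,0,0,-20.9,-64.4,0,0.05],[0,0,0,-27.7,-76.2,0,0.05],[0,0,0,-27.7,-76.2,0,0.05]]' 40; python3 go.py 0.5575 0.189 0.085 164.7
python3 - <<'E'
from h import *
p=env.grab_frame('side');save(p,'side8')
E
```

```text
t: 17.65
position: [0.5857, 0.1812, 0.1879]
ee_rot: [-90.0, -0.0, 164.4]
wrist_force: [-4.1, -0.7, 1.9]
gripper_width: 0.0078
t 17.65 pos [0.5857 0.1812 0.1879] rot [-9.0030e+01 -4.0000e-02  1.6436e+02] j [ 11.2  26.5   9.1  72.7   0.  -63.1] F [-4.1 -0.7  1.9] w 0.0078
turn [ 0.03 -0.34  0.04] shift [2.920e+01 1.029e+02 1.000e-01]
```

View pics/side8.png

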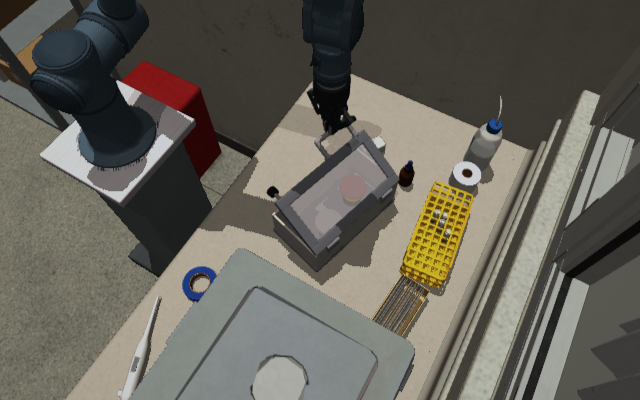

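```bash
python3 -m creep '[[0,0,0,-3.6,-4,0,0.05],[0,0,0,-7.6,-9.3,0,0.05],[0,0,0,-16,-20,0,0.05],[0,0,0,-25.1,-30.2,0,0.05],[0,0,0,-34.9,-39.6,0,0.05],[0,0,0,-34.9,-39.6,0,0.05]]' 40; python3 go.py 0.5575 0.189 0.085 164.7
```

```text
t: 18.3
position: [0.6173, 0.1725, 0.2286]
ee_rot: [-90.1, -0.2, 164.4]
wrist_force: [-13.3, -0.4, 11.7]
gripper_width: 0.0061
t 18.3 pos [0.6173 0.1725 0.2286] rot [-90.07  -0.2  164.41] j [  9.9  30.   20.7  80.9   0.2 -64.5] F [-13.3  -0.4  11.7] w 0.0061
turn [ 0.07 -0.29  0.2 ] shift [ 61.5 143.8   0.4]
```

```bash
python3 - <<'E'
from h import *
n,(a,b,c,d)='side',(260,410,60,180)
p=env.grab_frame(n);np.savez('pics/side9.npz',**{k:p[k] for k in ['color','depth','fovy','cx','cy','R','t']})
cv2.imwrite(f'pics/{n}9.png',cv2.resize(p['color'][c:d,a:b,::-1],None,fx=5,fy=5,interpolation=2))
f=200/np.tan(np.radians(p['fovy'])/2)
ex=np.array([.9646,-.2639,0]);ey=np.array([.2639,.9646,0]);C=np.array([.655,.0897,0])
for th in [44,46,48,50]:
    t=np.radians(th)
    for y in (.025,.115):
        X=C+ex*(.075-.195*np.cos(t))+ey*y+np.array([0,0,.107+.195*np.sin(t)])
        q=p['R']@X+p['t']; print(th,y,((p['cx']+f*q[0]/q[2]-a)*5).round(),((p['cy']+f*q[1]/q[2]-c)*5).round())
E
```

```text
44 0.025 317.0 406.0
44 0.115 459.0 290.0
46 0.025 325.0 406.0
46 0.115 467.0 290.0
48 0.025 333.0 406.0
48 0.115 476.0 290.0
50 0.025 341.0 407.0
50 0.115 485.0 290.0
```

View pics/side9.png

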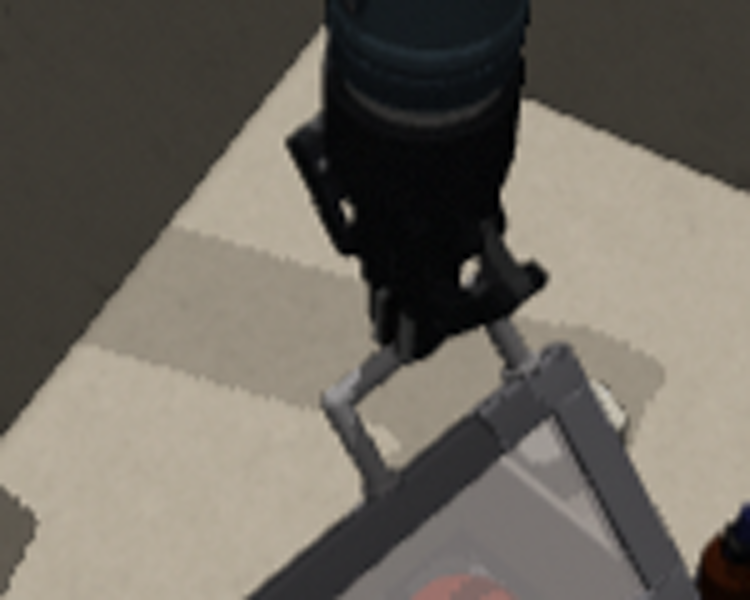

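```bash
python3 -m creep '[[0,0,0,-2,-4,0,0.05],[0,0,0,-8.4,-8.8,0,0.05],[0,0,0,-13.5,-13,0,0.05],[0,0,0,-19,-17,0,0.05],[0,0,0,-19,-17,0,0.05]]' 50; python3 go.py 0.5575 0.189 0.085 164.7
python3 - <<'E'
from h import *
n,(a,b,c,d)='side',(260,410,60,180)
p=env.grab_frame(n);np.savez('pics/side10.npz',**{k:p[k] for k in ['color','depth','fovy','cx','cy','R','t']})
cv2.imwrite(f'pics/{n}10.png',cv2.resize(p['color'][c:d,a:b,::-1],None,fx=5,fy=5,interpolation=2))
f=200/np.tan(np.radians(p['fovy'])/2)
ex=np.array([.9646,-.2639,0]);ey=np.array([.2639,.9646,0]);C=np.array([.655,.0897,0])
for th in [50,52,54,56,58,60]:
    t=np.radians(th)
    for y in (.025,.115):
        X=C+ex*(.075-.195*np.cos(t))+ey*y+np.array([0,0,.107+.195*np.sin(t)])
        q=p['R']@X+p['t']; print(th,y,((p['cx']+f*q[0]/q[2]-a)*5).round(),((p['cy']+f*q[1]/q[2]-c)*5).round())
E
```

```text
t: 18.85
position: [0.6361, 0.1675, 0.2459]
ee_rot: [-90.1, -0.1, 164.4]
wrist_force: [-12.9, 0.3, 13.1]
gripper_width: 0.0047
t 18.85 pos [0.6361 0.1675 0.2459] rot [-9.0100e+01 -9.0000e-02  1.6441e+02] j [  9.2  32.4  27.2  84.9   0.1 -65.2] F [-12.9   0.3  13.1] w 0.0047
turn [ 0.1  -0.29  0.09] shift [ 81.2 161.1   0.7]
50 0.025 341.0 407.0
50 0.115 485.0 290.0
52 0.025 350.0 409.0
52 0.115 495.0 291.0
54 0.025 359.0 411.0
54 0.115 504.0 292.0
56 0.025 369.0 413.0
56 0.115 514.0 294.0
58 0.025 379.0 416.0
58 0.115 525.0 296.0
60 0.025 389.0 419.0
60 0.115 535.0 298.0
```

View pics/side10.png

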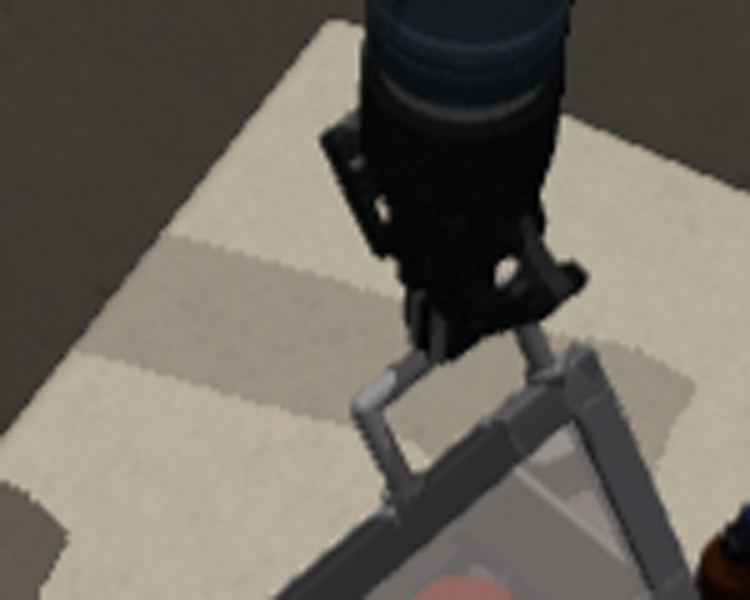

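```bash
python3 -m creep '[[0,0,0,-4,-3,0,0.05],[0,0,0,-8,-5.5,0,0.05],[0,0,0,-12,-8,0,0.05],[0,0,0,-15,-10,0,0.05],[0,0,0,-15,-10,0,0.05]]' 50; python3 go.py 0.5575 0.189 0.085 164.7
python3 - <<'E'
from h import *
n,(a,b,c,d)='side',(260,410,60,180)
p=env.grab_frame(n);np.savez('pics/side11.npz',**{k:p[k] for k in ['color','depth','fovy','cx','cy','R','t']})
cv2.imwrite(f'pics/{n}11.png',cv2.resize(p['color'][c:d,a:b,::-1],None,fx=5,fy=5,interpolation=2))
# lid plane from depth
ex=np.array([.9646,-.2639,0]);ey=np.array([.2639,.9646,0]);C=np.array([.655,.0897,0])
f=200/np.tan(np.radians(p['fovy'])/2)
U,V=np.meshgrid(np.arange(220,420),np.arange(100,300)); d=p['depth'][100:300,220:420]
c=np.stack([(U-p['cx'])/f*d,(V-p['cy'])/f*d,d],-1).reshape(-1,3)
X=((c[d.ravel()>0]-p['t'])@p['R'])-C
x,y,z=X@ex,X@ey,X[:,2]
np.save('pics/c11.npy',np.c_[x,y,z])
for s in ((-.135,-.118),(.122,.135)):
    m=(y>s[0])&(y<s[1])&(z>.13)&(x<.1)&(x>-.1)
    xx,zz=x[m],z[m]
    for _ in range(3):
        k=np.polyfit(zz,xx,1);r=np.abs(np.polyval(k,zz)-xx)<.006;xx,zz=xx[r],zz[r]
    print('frame strip',s,m.sum(),r.sum(),'angle',np.degrees(np.arctan2(1,-k[0])))
E
```

```text
t: 19.4
position: [0.6534, 0.1623, 0.2526]
ee_rot: [-90.0, 0.0, 164.3]
wrist_force: [-0.0, -0.2, 0.3]
gripper_width: 0.0046
t 19.4 pos [0.6534 0.1623 0.2526] rot [-9.0000e+01  2.0000e-02  1.6434e+02] j [  8.6  34.8  32.3  87.5  -0.  -65.8] F [-0.  -0.2  0.3] w 0.0046
turn [ 0.   -0.36 -0.02] shift [ 99.6 167.6   0.2]Traceback (most recent call last):
  File "<stdin>", line 17, in <module>
    raise TypeError("expected non-empty vector for x")
TypeError: expected non-empty vector for x
```

View pics/side11.png

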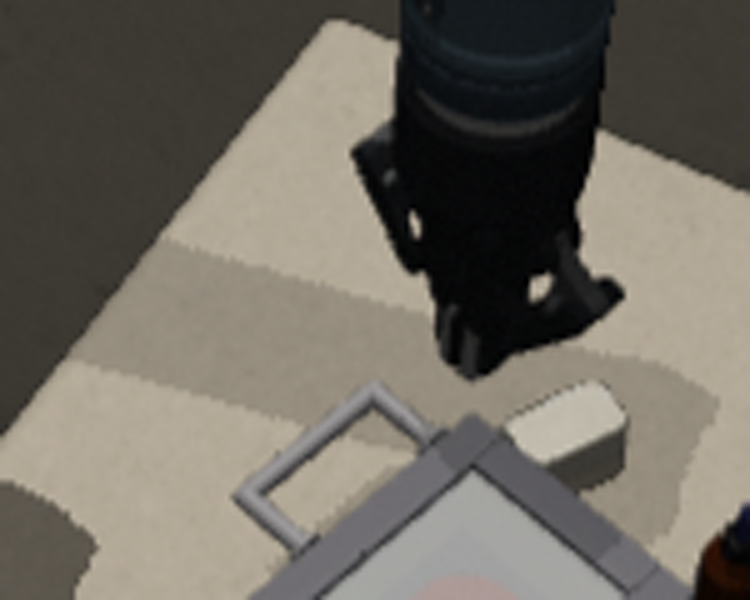

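The lid slipped out of the jaws at about 55° and fell shut: the side view shows the bar back at its shut position, crop (240,497)–(375,385), with the jaws empty. The bar had worked about 5 mm towards the tips, so I'll regrip deeper and follow the arc without overtravel.

```bash
python3 -m creep '[[0,0,0,10,0,0,0.3],[0,0,0,30,0,0,0.45],[0,0,0,55,10,0,0.45],[0,0,0,80,40,0,0.45],[0,0,0,97,75,0,0.45],[0,0,0,99.6,105,0,0.45],[0,0,0,99.6,112,0.2,0.45],[0,0,0,99.6,112,0.2,0.45]]' 40; python3 go.py 0.5575 0.189 0.079 164.7
python3 - <<'E'
from h import *
p=env.grab_frame('side');save(p,'side12')
for k in ['lid_bar','stain_bottle','bench_timer','tape_roll']:
    for b in env.boxes_of(p,k)[:1]: print(k,np.round(b['xyz'],4),round(b['conf'],2))
E
```

```text
t: 20.25
position: [0.5558, 0.1888, 0.1398]
ee_rot: [-89.9, -0.1, 164.4]
wrist_force: [0.1, 0.3, -0.4]
gripper_width: 0.0384
t 20.25 pos [0.5558 0.1888 0.1398] rot [-8.9920e+01 -1.3000e-01  1.6436e+02] j [ 12.6  24.6  -1.   64.5  -0.  -61.8] F [ 0.1  0.3 -0.4] w 0.0384
turn [-0.08 -0.34  0.13] shift [-1.8 60.8 -0.7]
lid_bar [0.6508 0.0887 0.1108] 0.62
stain_bottle [0.7661 0.2595 0.0502] 0.85
bench_timer [0.6496 0.3114 0.0343] 0.86
tape_roll [ 0.4588 -0.2308  0.0201] 0.68
```

View pics/side12.png

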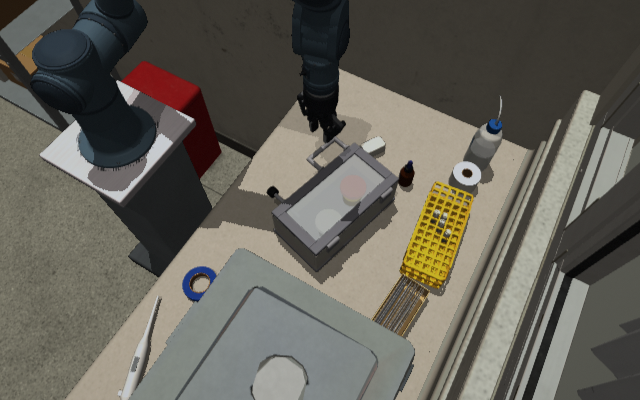

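Lid shut, knob home, and the bottle, timer and tape roll are unmoved. Descend deeper and grip.

```bash
python3 -m creep '[[0,0,0,0,10,0,0.45],[0,0,0,0,22,0,0.45],[0,0,0,0,34,0,0.45],[0,0,0,0,44,0,0.45],[0,0,0,0,54,0,0.45],[0,0,0,0,60,0,0.45],[0,0,0,0,62,0,0.45],[0,0,0,0,62,0,0.45]]'
python3 -m creep '[[0,0,0,0,0,0,0.45],[0,0,0,0,0,0,0.45]]'; python3 go.py 0.5575 0.189 0.078 164.7
python3 -m creep '[[0,0,0,0,0,0,0.2],[0,0,0,0,0,0,0.1],[0,0,0,0,0,0,0.05],[0,0,0,0,0,0,0.05],[0,0,0,0,0,0,0.05],[0,0,0,0,0,0,0.05],[0,0,0,0,0,0,0.05]]' 40; python3 go.py 0.5575 0.189 0.078 164.7
```

```text
t: 21.3
position: [0.5565, 0.1891, 0.0785]
ee_rot: [-90.0, -0.0, 164.4]
wrist_force: [-0.0, -0.1, -0.3]
gripper_width: 0.0385
t: 21.5
position: [0.5572, 0.1892, 0.0794]
ee_rot: [-90.0, 0.1, 164.4]
wrist_force: [0.0, 0.4, -0.2]
gripper_width: 0.0386
t 21.5 pos [0.5572 0.1892 0.0794] rot [-9.0030e+01  7.0000e-02  1.6437e+02] j [ 12.6  26.9  -6.8  56.2  -0.  -61.8] F [ 0.   0.4 -0.2] w 0.0386
turn [ 0.03 -0.33 -0.07] shift [-0.3  1.4  0.2]
t: 22.2
position: [0.5578, 0.1889, 0.0793]
ee_rot: [-90.0, 0.1, 164.4]
wrist_force: [4.3, -1.3, 1.9]
gripper_width: 0.0099
t 22.2 pos [0.5578 0.1889 0.0793] rot [-9.0010e+01  1.2000e-01  1.6435e+02] j [ 12.6  26.9  -6.8  56.2  -0.  -61.8] F [ 4.3 -1.3  1.9] w 0.0099
turn [ 0.01 -0.35 -0.12] shift [0.3 1.3 0. ]
```

```bash
python3 -m creep '[[0,0,0,0,-3.4,0,0.05],[0,0,0,-0.1,-6.8,0,0.05],[0,0,0,-0.5,-13.6,0,0.05],[0,0,0,-1.1,-20.4,0,0.05],[0,0,0,-1.9,-27.1,0,0.05],[0,0,0,-1.9,-27.1,0,0.05],[0,0,0,-1.9,-27.1,0,0.05]]' 40
python3 -m creep '[[0,0,0,-1.1,-6.7,0,0.05],[0,0,0,-2.4,-13.4,0,0.05],[0,0,0,-5.7,-26.6,0,0.05],[0,0,0,-9.9,-39.6,0,0.05],[0,0,0,-9.9,-39.6,0,0.05],[0,0,0,-9.9,-39.6,0,0.05]]'; python3 go.py 0.5691 0.1858 0.146 164.4
```

```text
t: 22.9
position: [0.5594, 0.1885, 0.1054]
ee_rot: [-90.0, 0.1, 164.3]
wrist_force: [7.1, -0.7, -3.5]
gripper_width: 0.0095
t: 23.5
position: [0.568, 0.1861, 0.1445]
ee_rot: [-90.0, -0.0, 164.4]
wrist_force: [5.6, -0.0, -4.0]
gripper_width: 0.0101
t 23.5 pos [0.568  0.1861 0.1445] rot [-9.0000e+01 -3.0000e-02  1.6437e+02] j [ 12.   25.6   1.2  65.7   0.  -62.3] F [ 5.6 -0.  -4. ] w 0.0101
turn [ 0.   -0.03  0.03] shift [-1.1 -1.5 -0. ]
```

```bash
python3 -m creep '[[0,0,0,-2.4,-6,0,0.05],[0,0,0,-5.1,-12,0,0.05],[0,0,0,-11,-23.8,0,0.05],[0,0,0,-17.8,-35.6,0,0.05],[0,0,0,-25.4,-46.5,0,0.05],[0,0,0,-25.4,-46.5,0,0.05],[0,0,0,-25.4,-46.5,0,0.05]]'; python3 - <<'E'
from h import *
s=env.observe();d=s['position']-[.5578,.1889,0];dx=d[0]*.9646-d[1]*.2639
th=np.arccos(1-dx/.195);print(np.degrees(th),.107+.195*np.sin(th)-s['position'][2])
E
```

```text
t: 24.2
position: [0.5893, 0.1802, 0.1902]
ee_rot: [-90.0, -0.4, 164.4]
wrist_force: [-3.5, 3.2, 0.1]
gripper_width: 0.0099
33.65058812025021 0.024806283091411613
```

```bash
python3 -m creep '[[0,0,0,0,0,0,0.05],[0,0,0,0,0,0,0.05],[0,0,0,0,0,0,0.05]]' 50; cat > th.py <<'E'
from h import *
s=env.observe();d=s['position']-[.5578,.1889,0];dx=d[0]*.9646-d[1]*.2639
th=np.arccos(1-dx/.195);print(dx,np.degrees(th),.107+.195*np.sin(th)-s['position'][2])
n,(a,b,c,d)='side',(260,410,60,180)
p=env.grab_frame(n)
import sys
cv2.imwrite(f'pics/{sys.argv[1]}.png',cv2.resize(p['color'][c:d,a:b,::-1],None,fx=5,fy=5,interpolation=2))
f=200/np.tan(np.radians(p['fovy'])/2)
ex=np.array([.9646,-.2639,0]);ey=np.array([.2639,.9646,0]);C=np.array([.655,.0897,0])
for t0 in map(float,sys.argv[2:]):
    t=np.radians(t0);X=C+ex*(.075-.195*np.cos(t))+ey*.025+np.array([0,0,.107+.195*np.sin(t)])
    q=p['R']@X+p['t']; print(t0,((p['cx']+f*q[0]/q[2]-a)*5).round(),((p['cy']+f*q[1]/q[2]-c)*5).round())
U,V=np.meshgrid(np.arange(220,420),np.arange(100,300)); dd=p['depth'][100:300,220:420]
cc=np.stack([(U-p['cx'])/f*dd,(V-p['cy'])/f*dd,dd],-1).reshape(-1,3)
X=((cc[dd.ravel()>0]-p['t'])@p['R'])-C
x,y,z=X@ex,X@ey,X[:,2]
for s in ((-.135,-.118),):
    m=(y>s[0])&(y<s[1])&(z>.11)&(x<.1)&(x>-.1); xx,zz=x[m],z[m]
    if m.sum()<20: continue
    for _ in range(4):
        k=np.polyfit(zz,xx,1);r=np.abs(np.polyval(k,zz)-xx)<.006;xx,zz=xx[r],zz[r]
    print('strip',m.sum(),r.sum(),'lid angle',np.degrees(np.arctan2(1,-k[0])))
E
python3 th.py s13 32 34 36 38
```

```text
t: 24.5
position: [0.5891, 0.1803, 0.1901]
ee_rot: [-90.0, -0.4, 164.4]
wrist_force: [-4.4, 3.3, -1.0]
gripper_width: 0.0091
0.03248703084173972 33.550415399447935 0.02471734764449643
32.0 277.0 415.0
34.0 283.0 412.0
36.0 289.0 410.0
38.0 295.0 408.0
strip 513 478 lid angle 33.698870276747
```

View pics/s13.png

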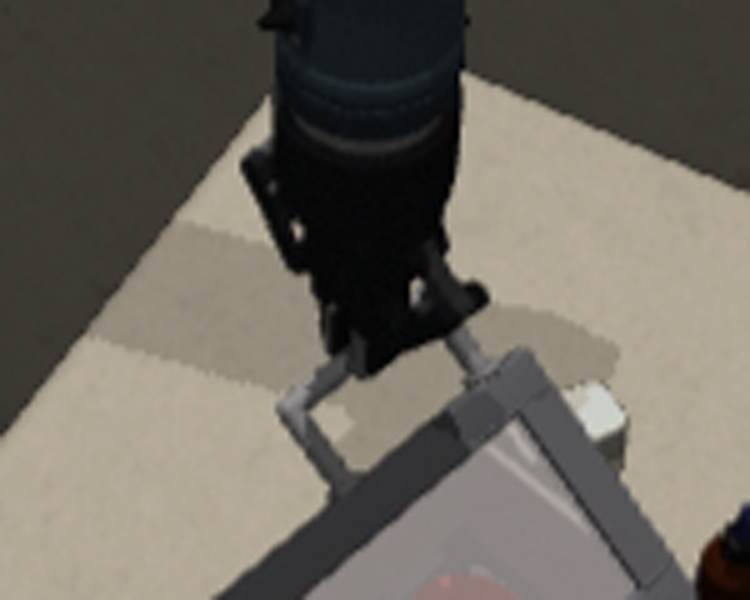

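```bash
python3 -m creep '[[0,0,0,-3,-5,0,0.05],[0,0,0,-8,-12,0,0.05],[0,0,0,-14,-18.5,0,0.05],[0,0,0,-20,-25,0,0.05],[0,0,0,-26,-30.5,0,0.05],[0,0,0,-26,-30.5,0,0.05]]'; python3 th.py s14 44 46 48 50; python3 go.py 0.5691 0.1858 0.146 164.4
```

```text
t: 25.15
position: [0.6154, 0.1731, 0.2235]
ee_rot: [-90.1, -0.2, 164.4]
wrist_force: [-8.6, 2.4, 5.8]
gripper_width: 0.0095
0.05971053752109097 46.068957608054696 0.023898572648584887
44.0 317.0 406.0
46.0 325.0 406.0
48.0 333.0 406.0
50.0 341.0 407.0
strip 489 479 lid angle 46.04836863043749
t 25.2 pos [0.6151 0.1731 0.2233] rot [-90.05  -0.24 164.41] j [ 10.   29.8  19.5  80.    0.1 -64.5] F [-9.3  3.4  5. ] w 0.0092
turn [0.05 0.01 0.24] shift [47.4 77.5  0.2]
```

View pics/s14.png

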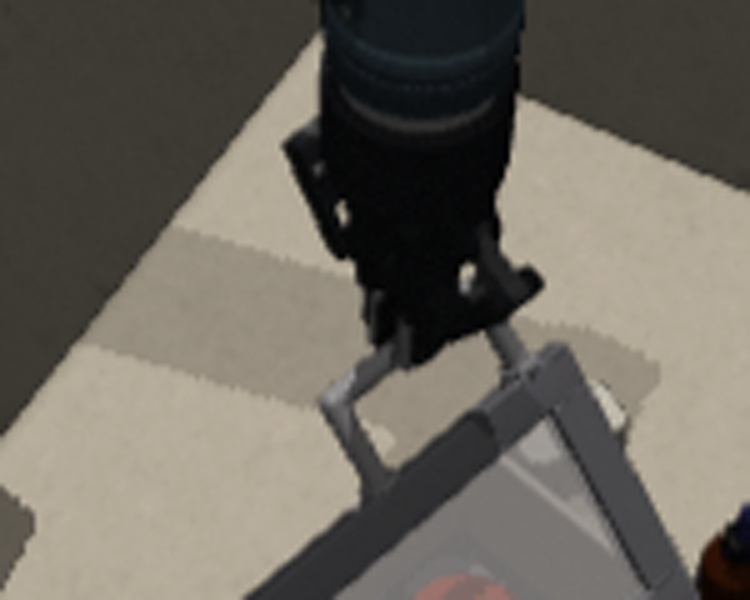

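```bash
python3 -m creep '[[0,0,0,-3,-3,0,0.05],[0,0,0,-8,-7,0,0.05],[0,0,0,-13,-11,0,0.05],[0,0,0,-18,-14.5,0,0.05],[0,0,0,-22,-17,0,0.05],[0,0,0,-22,-17,0,0.05]]'; python3 th.py s15 54; python3 go.py 0.5691 0.1858 0.146 164.4
```

```text
t: 25.8
position: [0.636, 0.1674, 0.242]
ee_rot: [-90.1, -0.2, 164.4]
wrist_force: [-12.4, 2.8, 12.6]
gripper_width: 0.0087
0.0811019152156347 54.26107774397066 0.023264957146969523
54.0 359.0 411.0
strip 466 452 lid angle 54.12836438196627
t 25.85 pos [0.6359 0.1675 0.2419] rot [-90.09  -0.19 164.43] j [  9.1  32.4  26.6  84.4   0.2 -65.3] F [-11.6   2.6  13.8] w 0.0092
turn [0.09 0.03 0.19] shift [69.  96.2  0.4]
```

```bash
python3 -m creep '[[0,0,0,-3,-2,0,0.05],[0,0,0,-6.5,-4,0,0.05],[0,0,0,-10,-6,0,0.05],[0,0,0,-13,-7.5,0,0.05],[0,0,0,-15,-8.5,0,0.05],[0,0,0,-15,-8.5,0,0.05]]'; python3 th.py s16 58 60; python3 go.py 0.5691 0.1858 0.146 164.4
```

```text
t: 26.45
position: [0.6503, 0.1636, 0.252]
ee_rot: [-90.1, -0.1, 164.4]
wrist_force: [-13.8, 3.1, 18.2]
gripper_width: 0.0087
0.09593113990448159 59.46627527510144 0.02297667645164253
58.0 379.0 416.0
60.0 389.0 419.0
strip 450 429 lid angle 59.576493030138195
t 26.5 pos [0.6503 0.1635 0.252 ] rot [-9.0130e+01 -9.0000e-02  1.6444e+02] j [  8.6  34.4  31.5  87.2   0.2 -65.8] F [-12.6   3.   18. ] w 0.0087
turn [0.13 0.04 0.09] shift [ 84.  106.2   0.6]
```

View pics/s16.png

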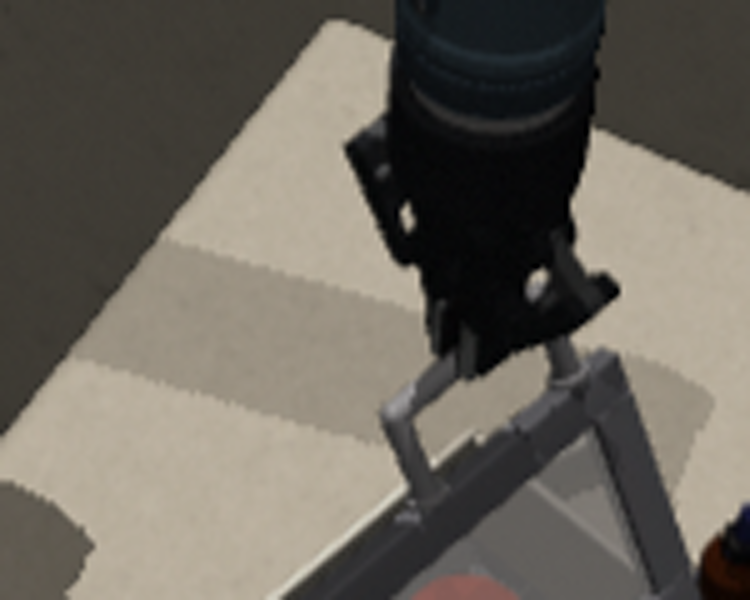

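```bash
python3 -m creep '[[0,0,0,0,0,0,0.05],[0,0,0,0,0,0,0.05],[0,0,0,0,0,0,0.05],[0,0,0,0,0,0,0.05],[0,0,0,0,0,0,0.05],[0,0,0,0,0,0,0.05],[0,0,0,0,0,0,0.05],[0,0,0,0,0,0,0.05]]';python3 -m creep '[[0,0,0,0,0,0,0.05],[0,0,0,0,0,0,0.05],[0,0,0,0,0,0,0.05],[0,0,0,0,0,0,0.05],[0,0,0,0,0,0,0.05],[0,0,0,0,0,0,0.05],[0,0,0,0,0,0,0.05],[0,0,0,0,0,0,0.05]]'; python3 th.py s17 60
python3 - <<'E'
from h import *
p=env.grab_frame('side');save(p,'side18')
for k in ['vent_knob_grip','stain_bottle','bench_timer','tape_roll']:
    for b in env.boxes_of(p,k)[:1]: print(k,np.round(b['xyz'],4),round(b['conf'],2))
c=p['color'].astype(int).max(2)[182:204,262:284]; v,u=np.nonzero(c<60);print('knob px',u.mean()+262,v.mean()+182)
E
```

```text
t: 27.3
position: [0.6503, 0.1636, 0.252]
ee_rot: [-90.1, -0.1, 164.4]
wrist_force: [-13.2, 2.7, 17.7]
gripper_width: 0.0089
t: 28.1
position: [0.6503, 0.1635, 0.252]
ee_rot: [-90.1, -0.1, 164.4]
wrist_force: [-12.6, 1.7, 18.1]
gripper_width: 0.0087
0.09590058109577479 59.455850227698804 0.02295278389802019
60.0 389.0 419.0
strip 443 428 lid angle 59.29259105796943
vent_knob_grip [0.5112 0.0323 0.0815] 0.56
stain_bottle [0.7671 0.2617 0.0489] 0.64
tape_roll [ 0.4608 -0.232   0.0178] 0.65
knob px 271.8488372093023 191.37209302325581
```

View pics/side18.png

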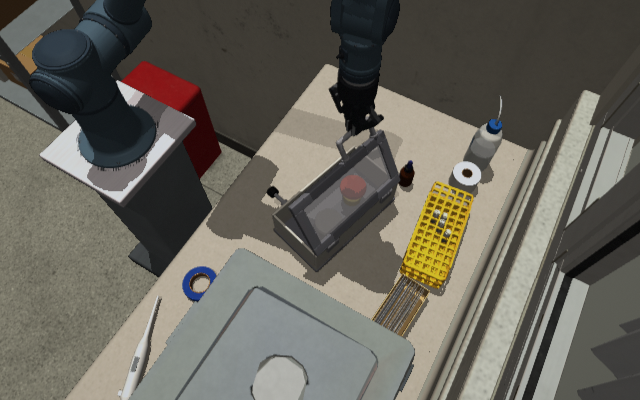

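The lid is steady at about 59.4°. The knob is at its home pixel, (271.8, 191.4) against (272.0, 191.5) at the start. The bottle (405,173) and tape roll (200,284) are unmoved. The lid hides the timer from this camera now.

```bash
python3 -c "
from workcell import env
print(env.hand_in()); s=env.observe(); print(s['t'],s['position'],s['wrist_force'])"
```

```text
the job is handed in; nothing more can be done
None
the job is handed in; nothing more can be done
```

The vent and lid job is done and handed in at about 28 s of the 51 s allowed. The lid fell shut once on the first lift, so it took two tries.

- **Vent:** I pulled the knob out 25 mm with the lid shut. An extra pull gave more force but no movement, so it was at its stop. I held it there over 1.4 s and pushed it home again. At the end the knob was at its starting position in the side picture, to within a fraction of a pixel.
- **Lid, first lift:** The bar slipped out of the jaws at about 55°, because I had gripped it too near the fingertips and lifted slightly too far. The knob, bottle, timer and tape roll showed no movement in the picture taken afterwards.
- **Lid, second lift:** I gripped the bar about 5 mm deeper in the jaws and followed the hinge arc in checked steps. The lid held at 59.3–59.6° measured from depth, and 59.5° from the tool position. It stayed put for 1.6 s before hand-in, still gripped at 50 N.
- **Remaining force:** At hand-in the arm was still pressing on the bar towards the hinge with about 22 N, and I left it so.
- **Bystanders:** The bottle and tape roll were unmoved, within measuring error, in the last check. The raised lid hid the timer in that check. It was last seen in place just before the second lift.

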